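# Find the die case that rattles and hold it out over the parts tray

### The job

The three closed cases in the slotted rack hold dies for the lever press, packed in foam; in one of them a die has come out of its foam and rattles when you shake the case along its length, the other two are quiet. Find the rattling case and hold it out over the middle of the parts tray, upright, still and about a hand's breadth (10 cm) above it, so that I can open it there; finish while still holding it. Stand the quiet ones fully home in the rack again, never hold a quiet one over the tray, keep every case from falling over and leave everything else where it is.

Things in the scene. Friction and masses are not known exactly. Their poses are not given: they have to be found in the camera images.
- case_a_center (a point): Centre of the blue-and-grey die case, sealed, opaque, 116 (its x) by 46 (its y) by 66 mm tall (its z). This point is 33 mm above its underside. It stands on a long narrow edge in a rack slot, 44 mm of it above the rack; grip it across its 46 mm thickness. Two latches, 3 mm high, on the top edge 36 mm either side of the middle. 0.2 to 0.6 kg, which is no sure sign.
- case_b_center (a point): Centre of the orange-and-grey die case, sealed, opaque, 116 (its x) by 46 (its y) by 66 mm tall (its z). Otherwise like the blue one. Any of the three, in any slot, may be the one that rattles: in that one a 36 mm, 0.19 kg steel ball die rolls freely, 64 mm along the case's x. The other two are packed tight and never knock.
- case_c_center (a point): Centre of the green-and-grey die case, sealed, opaque, 116 (its x) by 46 (its y) by 66 mm tall (its z). Otherwise like the blue one. Shaken along its x with strokes of 80 to 100 mm (0.3 m/s or more), the loose ball knocks the end walls with jolts of several newtons, and after a stop it lies at the end towards which the case moved: 0.19 kg, 32 mm off the middle, 0.06 Nm about the case's y.
- rack: Slotted beech rack, fixed, 140 mm (x) by 272 mm (y), 30 mm tall; origin at the centre of its underside. Three slots 122 mm (x) by 52 mm (y), 22 mm deep, at y = -96, 0 and +96 mm of its frame, x = 0, their floors 8 mm above the table: 3 mm of play all round a case, with a 3 mm chamfer at the mouth. A seated case's centre is 41 mm above the table.
- tray_center (a point): Centre of the floor of the parts tray: a fixed shallow white tray with a grey flocked floor, 125 mm (x) by 165 mm (y), rim 16 mm above the table; a low divider at y = +42 mm keeps a few small brass discs. The floor is 6 mm above the table.
- pigment_jar: Bystander, to be left alone: pigment jar with white screw lid and pink powder, 40 mm across, 36 mm tall; origin at the centre of its underside.
- resin_bottle: Bystander, to be left alone: small cream squeeze bottle with a yellow collar and a pointed nozzle, 30 mm across, 86 mm tall; origin at the centre of its underside.
- mix_cup: Bystander, to be left alone: small red mixing cup, 41 mm across, 28 mm tall; origin at the centre of its underside.
- marker: Bystander, to be left alone: white marker pen with a blue cap, lying, 131 mm long (along its y), 14 mm thick; origin at its middle, on the surface.
- glue_stick_1: Bystander, to be left alone: cream hot-melt glue stick, lying, 108 mm long (along its y), 11 mm thick; origin at its middle, on the surface.
Things that resemble listed ones, but are neither listed nor needed, are in the scene too. What is shaped like the part that bears case_a_center but yellow is not meant.

How it is judged:
By the outcome, as a careful person would: the job done as asked, in the order asked, and still so for the second after the job is handed in, while the arm keeps its last pose, push and grip.
It also fails if it takes over 64 s, if anything falls off the work surface, if the arm or the gripper's body presses on something with over 40 N, if the wrist force passes 120 N, or if a joint passes its speed limit or range.

### The arm

A 7-joint arm with a two-finger parallel gripper is mounted at the origin on a cart in front of the work surface, level with it; the furniture and walls round the work are solid. World frame = base frame: x ahead of the robot, y to its left, z up, the work surface at z = 0. Lengths are in m, angles in rad, forces in N, time in s.
With the tool pointing down it reaches from about 0.4 to 0.875 m from the base axis. Payload 19.3 kg.
Tool frame: the origin (TCP) lies midway between the tips of the shut fingers; the grasp point (between the pads) lies 19 mm behind it; z points along the fingers, y is the line along which they close (so a half turn about z gives the same grasp; the last joint's range is limited). The gripper opens to 85 mm and grips with 20 to 120 N. Pads are 22 mm wide; open, the fingers measure 114 mm over their backs; the gripper's body (76 mm by 85 mm) begins 54 mm behind the grasp point. The pads swing forward as they close: fully open they stand 13 mm farther back than shut.
Start: joints at [-1.183, 0.521, -0.036, 1.599, 0.021, 1.021, -0.113], TCP at [0.276, 0.561, 0.231] pointing down, gripper open.
Joint ranges: [-2.91, 2.91], [-0.3, 2.13], [-1.5, 1.42], [0.17, 2.43], [-1.26, 4.41], [0.16, 1.93], [-2.52, 2.52]. Speed limits (rad/s): [1.89, 1.89, 2.39, 2.39, 3.01, 3.01, 3.01].

### API

Orientations are given as [roll, pitch, yaw] about the fixed x, y, z axes, in that order (R = Rz(yaw) Ry(pitch) Rx(roll)).
In Python, from workcell import * gives the robot as it stands. The module is installed in compiled form; this text tells all that it offers.
- The arm moves only by the tool play_rows, never from a script. Its argument "deltas" is a list of rows, each a list of 7 numbers: the shift along the tool's x, y, z in units of 500 mm (1.0 is 500 mm), then the turn, a rotation vector about the tool's x, y, z in units of 120 degrees (1.0 is 120 degrees), then the closure, from 0 (fully open) to 1 (shut). A call has 1 to 10 rows; each row is the pose to reach, as a shift and turn from the pose commanded when the call began, along the tool's axes at that moment; what a row does not reach only later rows make up. A row lasts 1/10 s, in which the tool goes at most 50 mm and 8.59 degrees, less where a joint would pass 70% of its speed; a pose out of reach is approached as far as the arm can. A call with a number of a shift or a turn outside -1 to 1 is refused whole. A call with a gripper value outside its range is refused whole. The fingers move at their own pace and stop on an object; "newtons" is the grip in N (left out, the last holds). Time passes only in rows, so rows that repeat a pose let the fingers close. It gives the time, the measured TCP pose, the force, the opening and the grip force at its end, in the units of the state.
- observe(): the state, without advancing time (a new reading comes with each control period).
- grab_frame(name): name is "scene" or "top" or "wrist"; returns the picture (384x512x3 uint8, red, green, blue); there is no depth.
- get_calibration(name): a dict with "fovy" (degrees; the focal length in pixels is half the picture's height over the tangent of half this angle, whatever the lens; pixels are square), "cx", "cy" (the principal point, pixels), "k1" (the pictures are not rectified: a ray, as slopes to the right and down, at radius r is drawn at 1 + k1 r^2 times it, then the intrinsics apply), "xyz" and "rotation" of the camera in the world. Camera axes: x right, y down, z forward; pixel columns grow to the right and rows downward; lengths in m; the calibration is good to about 2 mm. A picture is of the moment at which its call begins: read the wrist's pose just before it. get_calibration takes no time and is no camera call; for the wrist camera it gives the pose at the moment of the call.
- job_done(): hands the job in; it is judged then, once.
The state is a dict: "clock": time; "qpos": joint angles; "qd": joint speeds; "joint_efforts": joint torques, N m; "position": TCP position; "tool_rot": TCP orientation; "force": force on the tool from outside, world axes, zero at the start; "moment": the same for the moment, N m; "grip_width": finger opening in m; "finger_force": force on a finger pad.
Only numpy, scipy, OpenCV 4.12 (cv2) and the standard library are available. Lean on these libraries where they do the work, as an engineer would, in place of code of your own. Each camera call takes 0.05 s, during which the arm holds its last target. There are 200 camera calls.

## Working session

There is one attempt and no reset: what is moved stays moved. The work goes in short steps, Python scripts to look and compute and a tool call to move; the robot and the scene stay as the last step left them, time stands still between calls to the robot, and variables do not carry over. Pictures are saved under pics/ and viewed, at most 10 in all, crops included, and the job is handed in when it is done.

Besides the shell and the picture viewer there is one more tool, called by a JSON object that holds its "fn" and its "kwargs", one argument or row to a line. play_rows: Moves the arm, as the interface text tells. Its arguments: {"type":"object","properties":{"deltas":{"type":"array"},"newtons":{"type":"number"}},"required":["deltas"]}

```bash
mkdir -p pics
python3 - <<'E'
from workcell import *
import cv2
for n in("scene","top"):
    im=grab_frame(n); cv2.imwrite(f"pics/{n}0.png",im[...,::-1]); print(n,get_calibration(n))
print(observe())
E
```

```text
scene {'fovy': 48.77735928014907, 'cx': 255.43011468089878, 'cy': 190.92027596748457, 'k1': -0.0378057528105932, 'xyz': array([-0.32288146, -0.62040221,  0.68589397]), 'rotation': array([-2.07553437, -0.00816543, -0.90701174])}
top {'fovy': 42.58021365531199, 'cx': 254.3036332337899, 'cy': 189.77895732478362, 'k1': -0.2106286921416685, 'xyz': array([0.21941842, 0.28816358, 1.83820005]), 'rotation': array([-2.89733758,  0.00469364, -2.07360684])}
{'clock': 0.1, 'qpos': array([-1.18318633,  0.52194018, -0.03632707,  1.59990582,  0.0211846 ,
        1.02111395, -0.11281605]), 'qd': array([-0.00019384, -0.00058089,  0.0006728 , -0.00208572, -0.000202  ,
       -0.00035851,  0.0003252 ]), 'joint_efforts': array([ 3.83825900e-03, -9.28479624e+01,  1.98428951e+00, -3.70526862e+01,
        1.82082894e-02,  5.42300055e-03,  3.11959184e-05]), 'position': array([0.27614055, 0.56037236, 0.23080834]), 'tool_rot': array([-3.14061120e+00,  5.51641833e-05,  2.68374648e+00]), 'force': array([ 0.33055085, -0.28545482,  0.41532824]), 'moment': array([ 0.01119306,  0.00257752, -0.06745484]), 'finger_force': 0.0, 'grip_width': 0.08554971932596317}
```

View pics/top0.png

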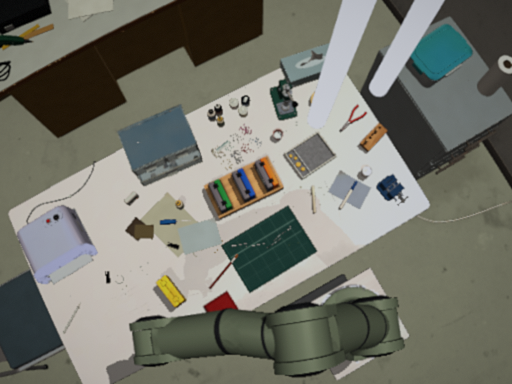

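View pics/scene0.png

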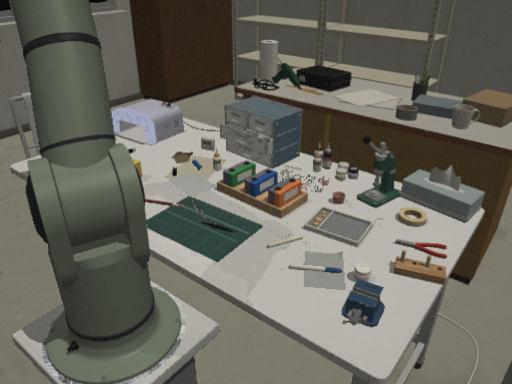

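```bash
cat > h.py <<'E'
from workcell import *
import numpy as np, cv2
from scipy.spatial.transform import Rotation as R
def K(c):
    f=192/np.tan(np.radians(c["fovy"]/2)); return np.array([[f,0,c["cx"]],[0,f,c["cy"]],[0,0,1.]])
def D(c): return np.array([c["k1"],0,0,0.])
def ray(c,p):
    u=cv2.undistortPoints(np.array(p,float).reshape(-1,1,2),K(c),D(c)).reshape(-1,2)
    return np.c_[u,np.ones(len(u))]@R.from_euler("xyz",c["rotation"]).as_matrix().T
def plane(c,p,z):
    d=ray(c,p); return np.array(c["xyz"])+d*((z-c["xyz"][2])/d[:,2])[:,None]
def proj(c,P):
    r=R.from_euler("xyz",c["rotation"]).inv().apply(np.atleast_2d(P)-c["xyz"])
    return cv2.projectPoints(r.reshape(-1,1,3),np.zeros(3),np.zeros(3),K(c),D(c))[0].reshape(-1,2)
E
python3 - <<'E'
from h import *
im=cv2.imread("pics/top0.png"); c=get_calibration("top")
for n,p in dict(green=(222,195),blue=(245,184),orange=(267,173)).items(): print(n,plane(c,[p],.074))
print("tray",plane(c,[(309,155)],.006), "base",proj(c,[0,0,0]))
t=cv2.resize(im[135:235,190:350],None,fx=5,fy=5,interpolation=cv2.INTER_CUBIC); cv2.imwrite("pics/crop1.png",t)
E
```

```text
green [[0.64879986 0.19732976 0.074     ]]
blue [[0.64463638 0.10306685 0.074     ]]
orange [[0.64226861 0.01112161 0.074     ]]
tray [[ 0.6432299  -0.17939649  0.006     ]] base [[353.86059104 324.3660902 ]]
```

View pics/crop1.png

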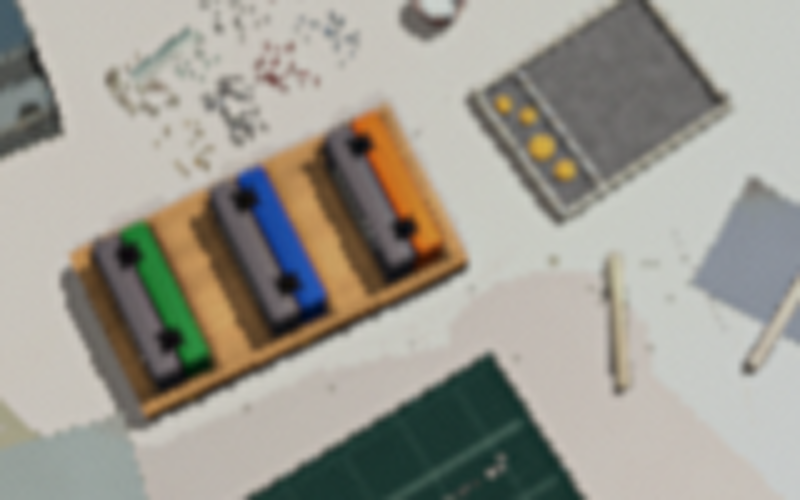

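Candidates in the top view: the rack cases are green (222,195), blue (245,184) and orange (267,173). The yellow case at (170,291) lies outside the rack and is not meant. The crop confirms three cases in the slots, with the tray at (309,155).

```bash
cat >> h.py <<'E'
def go(P,yaw,s=None):
    s=s or observe(); r=R.from_euler("xyz",s["tool_rot"]); t=R.from_euler("xyz",[np.pi,0,yaw])
    d=r.inv().apply(np.array(P)-s["position"])/.5; w=(r.inv()*t).as_rotvec()/np.radians(120)
    return np.round(d,4),np.round(w,4)
E
python3 - <<'E'
from h import *
c=get_calibration("wrist"); s=observe(); r=R.from_euler("xyz",s["tool_rot"])
print("wrist off",r.inv().apply(c["xyz"]-s["position"]),c["fovy"],(r.inv()*R.from_euler("xyz",c["rotation"])).as_matrix().round(3))
t=get_calibration("top")
print("box",plane(t,[(200,160),(135,183),(120,133),(182,105)],.12).round(3))
print("tray corners",plane(t,[(284,154.4),(318,135),(335.6,155.6),(302.6,178.6)],.016).round(3))
print("rack corners",plane(t,[(205,186),(268,155),(283.4,187.4),(218.6,218.6)],.03).round(3))
print(go([.56,.1,.33],3.107))
E
```

```text
wrist off [ 0.0803565  -0.00041103 -0.14213509] 60.46416576696809 [[-0.001 -0.949 -0.314]
 [ 1.    -0.001 -0.001]
 [ 0.001 -0.314  0.949]]
box [[0.793 0.209 0.12 ]
 [0.832 0.459 0.12 ]
 [1.038 0.427 0.12 ]
 [1.022 0.17  0.12 ]]
tray corners [[ 0.69  -0.093  0.016]
 [ 0.695 -0.25   0.016]
 [ 0.589 -0.267  0.016]
 [ 0.571 -0.107  0.016]]
rack corners [[ 0.722  0.235  0.03 ]
 [ 0.714 -0.034  0.03 ]
 [ 0.573 -0.023  0.03 ]
 [ 0.586  0.249  0.03 ]]
(array([-0.9162, -0.5752, -0.1978]), array([-5.000e-04, -1.000e-04, -2.021e-01]))
```

{"fn": "play_rows", "kwargs": {
  "deltas": [
    [-1.0, -0.66, -0.2, 0, 0, -0.2, 0],
    [-1.0, -0.66, -0.2, 0, 0, -0.2, 0],
    [-1.0, -0.66, -0.2, 0, 0, -0.2, 0],
    [-1.0, -0.66, -0.2, 0, 0, -0.2, 0],
    [-1.0, -0.66, -0.2, 0, 0, -0.2, 0],
    [-1.0, -0.66, -0.2, 0, 0, -0.2, 0],
    [-1.0, -0.66, -0.2, 0, 0, -0.2, 0],
    [-1.0, -0.66, -0.2, 0, 0, -0.2, 0],
    [-1.0, -0.66, -0.2, 0, 0, -0.2, 0],
    [-1.0, -0.66, -0.2, 0, 0, -0.2, 0]
  ]
}}

```text
clock: 1.1
position: [0.5259, 0.133, 0.314]
tool_rot: [-3.142, -0.0, 3.103]
force: [0.3, 0.5, -0.5]
grip_width: 0.0852
finger_force: 0.0
```

{"fn": "play_rows", "kwargs": {
  "deltas": [
    [-0.1, -0.19, -0.03, 0, 0, 0, 0.15],
    [-0.1, -0.19, -0.03, 0, 0, 0, 0.15],
    [-0.1, -0.19, -0.03, 0, 0, 0, 0.15],
    [-0.1, -0.19, -0.03, 0, 0, 0, 0.15],
    [-0.1, -0.19, -0.03, 0, 0, 0, 0.15],
    [-0.1, -0.19, -0.03, 0, 0, 0, 0.15]
  ]
}}

```text
clock: 1.7
position: [0.5711, 0.0397, 0.3284]
tool_rot: [3.141, -0.001, 3.105]
force: [-0.2, 0.2, 1.0]
grip_width: 0.0725
finger_force: 0.0
```

Run:
```python
from h import *
import pickle
c=get_calibration("wrist"); im=grab_frame("wrist"); cv2.imwrite("pics/w0.png",im[...,::-1]); pickle.dump(c,open("w0.pkl","wb"))
print(c["xyz"],observe()["position"],observe()["grip_width"])
```

```text
[0.49068285 0.04211108 0.47058929] [0.57121721 0.03968343 0.32850091] 0.07274888775894982
```

View pics/w0.png

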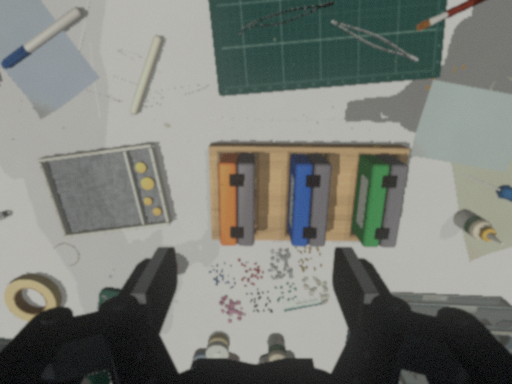

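The wrist view shows orange (237,200), blue (309,200) and green (380,200) in the rack. The tray is at (105,188), with its discs on the side towards the rack. The area around the cases is clear.

Run:
```python
from h import *
import pickle
c=pickle.load(open("w0.pkl","rb")); im=cv2.imread("pics/w0.png"); hsv=cv2.cvtColor(im,cv2.COLOR_BGR2HSV)
def comps(m,lo,box):
    x0,y0,x1,y1=box; q=np.zeros_like(m); q[y0:y1,x0:x1]=m[y0:y1,x0:x1]
    n,l,st,ce=cv2.connectedComponentsWithStats(q)
    return [(st[i],ce[i]) for i in range(1,n) if st[i][4]>=lo]
k=(hsv[...,2]<38).astype(np.uint8)
for st,ce in comps(k,40,(215,150,410,248)): print("latch",st,ce.round(1),plane(c,[ce],.0765).round(4)[0])
m={n:cv2.inRange(hsv,a,b) for n,a,b in(("orange",(5,190,120),(14,255,255)),("blue",(108,120,60),(125,255,255)),("green",(50,120,50),(75,255,255)))}
for n,a in m.items():
    for st,ce in comps(a,200,(212,150,410,248)): 
        q=(cv2.connectedComponents(a)[1]); print(n,st,plane(c,[(st[0],st[1]),(st[0]+st[2],st[1]+st[3])],.074).round(4).tolist())
wood=cv2.inRange(hsv,(8,80,60),(22,190,255)); wood[:135]=0; wood[252:]=0; wood[:,:200]=0; wood[:,418:]=0
for n,a in(("rack",wood),):
    a=cv2.morphologyEx(a,cv2.MORPH_OPEN,np.ones((3,3)))
    cn=np.vstack([x for x in cv2.findContours(a,0,2)[0] if cv2.contourArea(x)>60]); rc=cv2.minAreaRect(cn); b=cv2.boxPoints(rc)
    P=plane(c,b,.03); print(n,b.round(1).tolist(),P.round(4).tolist(),P.mean(0),np.linalg.norm(P-np.roll(P,1,0),axis=1))
g=cv2.inRange(hsv,(0,0,60),(179,70,140)); fl=[x for x in cv2.findContours(cv2.morphologyEx(g,cv2.MORPH_OPEN,np.ones((3,3))),0,2)[0] if cv2.pointPolygonTest(x,(90,190),False)>0]
for x in fl:
    b=cv2.boxPoints(cv2.minAreaRect(x)); P=plane(c,b,.006); print("flock",b.round(0).tolist(),P.round(4).tolist(),P.mean(0))
P=plane(c,[(40,159),(155,143),(172,220),(63,235)],.016);print("tray rim",P.round(4).tolist(),P.mean(0))
```

```text
blue [ 291  163   22   82 1234] [[0.5891, 0.0836, 0.074], [0.7032, 0.1127, 0.074]]
rack [[209.5, 145.0], [406.6000061035156, 138.0], [410.1000061035156, 237.8000030517578], [213.0, 244.6999969482422]] [[0.5709, -0.0216, 0.03], [0.5716, 0.2428, 0.03], [0.7203, 0.2637, 0.03], [0.7207, -0.0284, 0.03]] [0.6458623  0.11412199 0.03      ] [0.14998342 0.26433726 0.1501071  0.29211601]
flock [[40.0, 161.0], [131.0, 149.0], [141.0, 225.0], [50.0, 237.0]] [[0.5901, -0.2706, 0.006], [0.5775, -0.137, 0.006], [0.6959, -0.14, 0.006], [0.7108, -0.2843, 0.006]] [ 0.64358328 -0.207991    0.006     ]
tray rim [[0.5844, -0.2634, 0.016], [0.5678, -0.0989, 0.016], [0.6844, -0.0889, 0.016], [0.7027, -0.2571, 0.016]] [ 0.63483754 -0.17708739  0.016     ]
```

Run:
```python
import cv2
im=cv2.imread("pics/w0.png")[135:255,205:415]; cv2.imwrite("pics/crop2.png",cv2.resize(cv2.convertScaleAbs(im,alpha=1.5,beta=20),(735,420),interpolation=cv2.INTER_CUBIC))
```

```text
(no output)
```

View pics/crop2.png

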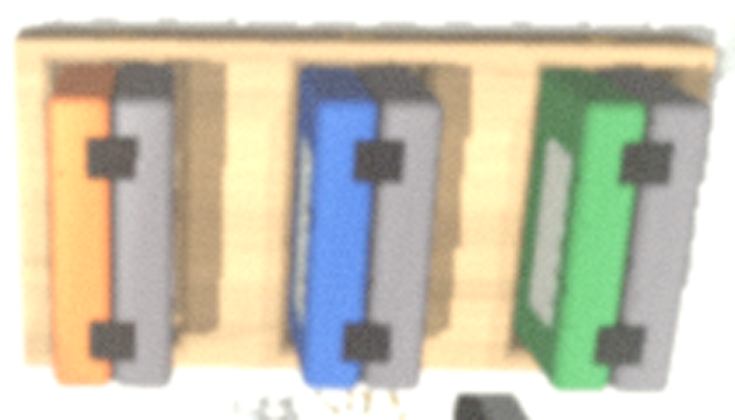

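The crop shows the latch pairs: orange (112,158)/(112,341), blue (380,160)/(367,342) and green (647,162)/(621,345), each in the middle of a case's top.

Run:
```python
from h import *
import pickle
c=pickle.load(open("w0.pkl","rb"))
for n,l in dict(orange=[(112,158),(112,341)],blue=[(380,160),(367,342)],green=[(647,162),(621,345)]).items():
    P=plane(c,np.array(l)/3.5+[205,135],.0765); d=P[1]-P[0]; print(n,P.mean(0).round(4),np.linalg.norm(d).round(4),np.degrees(np.arctan2(d[1],d[0])).round(1))
R_=plane(c,np.array([(16,40),(716,45)])/3.5+[205,135],.03); print(R_.round(4)); d=R_[1]-R_[0]; print(np.linalg.norm(d),np.degrees(np.arctan2(-d[0],d[1])))
print(go([.643,.010,.13],np.pi-.035))
```

```text
orange [0.6437 0.0139 0.0765] 0.0718 -3.1
blue [0.6479 0.1096 0.0765] 0.0715 -2.9
green [0.6525 0.2049 0.0765] 0.0719 -2.6
[[ 0.5729 -0.0216  0.03  ]
 [ 0.5851  0.2482  0.03  ]]
0.27009174844835215 -2.6001506026792303
(array([-0.1458, -0.0542,  0.3969]), array([ 0.0002, -0.0002, -0.0008]))
```

{"fn": "play_rows", "kwargs": {
  "deltas": [
    [-0.147, -0.046, 0.36, 0, 0, 0.005, 0.15],
    [-0.147, -0.046, 0.36, 0, 0, 0.005, 0.15],
    [-0.147, -0.046, 0.36, 0, 0, 0.005, 0.15],
    [-0.147, -0.046, 0.36, 0, 0, 0.005, 0.15],
    [-0.147, -0.046, 0.36, 0, 0, 0.005, 0.15],
    [-0.147, -0.046, 0.44, 0, 0, 0.005, 0.15],
    [-0.147, -0.046, 0.5, 0, 0, 0.005, 0.15],
    [-0.147, -0.046, 0.55, 0, 0, 0.005, 0.15],
    [-0.147, -0.046, 0.585, 0, 0, 0.005, 0.15],
    [-0.147, -0.046, 0.585, 0, 0, 0.005, 0.15]
  ]
}}

```text
clock: 2.75
position: [0.6433, 0.0131, 0.0351]
tool_rot: [-3.142, -0.002, 3.093]
force: [-0.5, -0.2, 0.6]
grip_width: 0.0727
finger_force: 0.0
```

Contact-free. Close, then lift 100 mm.

{"fn": "play_rows", "kwargs": {
  "deltas": [
    [0, 0, 0, 0, 0, 0, 1],
    [0, 0, 0, 0, 0, 0, 1],
    [0, 0, 0, 0, 0, 0, 1],
    [0, 0, 0, 0, 0, 0, 1],
    [0, 0, 0, 0, 0, 0, 1],
    [0, 0, 0, 0, 0, 0, 1]
  ],
  "newtons": 80
}}

```text
clock: 3.35
position: [0.6453, 0.0126, 0.0381]
tool_rot: [3.141, 0.003, 3.092]
force: [-1.1, 1.5, 7.7]
grip_width: 0.0449
finger_force: 82.7
```

{"fn": "play_rows", "kwargs": {
  "deltas": [
    [0, 0, -0.03, 0, 0, 0, 1],
    [0, 0, -0.08, 0, 0, 0, 1],
    [0, 0, -0.14, 0, 0, 0, 1],
    [0, 0, -0.18, 0, 0, 0, 1],
    [0, 0, -0.2, 0, 0, 0, 1],
    [0, 0, -0.2, 0, 0, 0, 1],
    [0, 0, -0.2, 0, 0, 0, 1]
  ]
}}

```text
clock: 4.05
position: [0.6439, 0.0123, 0.1358]
tool_rot: [-3.142, -0.0, 3.092]
force: [0.1, -0.8, -2.9]
grip_width: 0.0452
finger_force: 82.0
```

```bash
python3 -c "
from h import *
s=observe();print(s['position'],s['tool_rot'],s['force'],s['moment'],s['grip_width'])"
```

```text
[0.64386695 0.01228735 0.13580751] [-3.14153238e+00 -4.78478412e-04  3.09216484e+00] [ 0.10005197 -0.82960316 -2.87084975] [-0.0081624   0.04062362  0.0212596 ] 0.04516902869715128
```

{"fn": "play_rows", "kwargs": {
  "deltas": [
    [0.1, 0, 0, 0, 0, 0, 1],
    [0.1, 0, 0, 0, 0, 0, 1],
    [0, 0, 0, 0, 0, 0, 1],
    [-0.1, 0, 0, 0, 0, 0, 1],
    [-0.1, 0, 0, 0, 0, 0, 1],
    [-0.1, 0, 0, 0, 0, 0, 1],
    [-0.1, 0, 0, 0, 0, 0, 1],
    [-0.1, 0, 0, 0, 0, 0, 1],
    [-0.1, 0, 0, 0, 0, 0, 1]
  ]
}}

```text
clock: 4.95
position: [0.6936, 0.0099, 0.1363]
tool_rot: [3.142, -0.0, 3.092]
force: [-0.3, -0.3, -1.7]
grip_width: 0.0451
finger_force: 82.1
```

```bash
cat > m.py <<'E'
from h import *
M=[]
for i in range(6):
    s=observe(); y=R.from_euler("xyz",s["tool_rot"]).apply([0,1,0]); M.append([y@s["moment"],*s["force"]]); grab_frame("wrist")
M=np.array(M); print(M[:,0].round(3),M.mean(0).round(3),s["position"],s["tool_rot"].round(4),s["grip_width"],s["clock"])
E
python3 m.py
```

```text
[ 0.027  0.009  0.004  0.05  -0.048 -0.069] [-0.004 -0.218 -0.431 -1.979] [0.6940634  0.00986531 0.13629826] [3.1416e+00 1.0000e-04 3.0922e+00] 0.04521569261858639 5.2
```

{"fn": "play_rows", "kwargs": {
  "deltas": [
    [0.1, 0, 0, 0, 0, 0, 1],
    [0.2, 0, 0, 0, 0, 0, 1],
    [0.2, 0, 0, 0, 0, 0, 1],
    [0.2, 0, 0, 0, 0, 0, 1],
    [0.2, 0, 0, 0, 0, 0, 1],
    [0.2, 0, 0, 0, 0, 0, 1],
    [0.2, 0, 0, 0, 0, 0, 1]
  ]
}}

```text
clock: 5.95
position: [0.5949, 0.0147, 0.136]
tool_rot: [-3.142, 0.0, 3.092]
force: [1.1, 1.4, -2.8]
grip_width: 0.0453
finger_force: 82.0
```

```bash
python3 m.py
```

```text
[-0.025 -0.007 -0.015  0.009 -0.032 -0.027] [-0.016  0.059  0.424 -2.436] [0.59438904 0.01473361 0.13602721] [-3.1416e+00 -1.0000e-04  3.0921e+00] 0.0447720943685188 6.2
```

Orange shows no moment change (0.012 against the expected 0.12), so it's quiet. Putting it back.

{"fn": "play_rows", "kwargs": {
  "deltas": [
    [-0.05, 0, 0, 0, 0, 0, 1],
    [-0.1, 0, 0.05, 0, 0, 0, 1],
    [-0.1, 0, 0.1, 0, 0, 0, 1],
    [-0.1, 0, 0.13, 0, 0, 0, 1],
    [-0.1, 0, 0.13, 0, 0, 0, 1],
    [-0.1, 0, 0.13, 0, 0, 0, 1]
  ]
}}

```text
clock: 6.85
position: [0.6442, 0.0123, 0.0718]
tool_rot: [-3.142, 0.0, 3.092]
force: [0.2, 0.2, -0.6]
grip_width: 0.0453
finger_force: 82.1
```

{"fn": "play_rows", "kwargs": {
  "deltas": [
    [0, 0, 0.02, 0, 0, 0, 1],
    [0, 0, 0.04, 0, 0, 0, 1],
    [0, 0, 0.055, 0, 0, 0, 1],
    [0, 0, 0.067, 0, 0, 0, 1],
    [0, 0, 0.067, 0, 0, 0, 1]
  ]
}}

```text
clock: 7.35
position: [0.6443, 0.0122, 0.0378]
tool_rot: [-3.142, 0.0, 3.092]
force: [-4.1, -0.3, 7.9]
grip_width: 0.0451
finger_force: 84.2
```

{"fn": "play_rows", "kwargs": {
  "deltas": [
    [0, 0, 0, 0, 0, 0, 0.15],
    [0, 0, 0, 0, 0, 0, 0.15],
    [0, 0, 0, 0, 0, 0, 0.15],
    [0, 0, 0, 0, 0, 0, 0.15],
    [0, 0, -0.06, 0, 0, 0, 0.15],
    [0, 0, -0.14, 0, 0, 0, 0.15],
    [0, 0, -0.16, 0, 0, 0, 0.15],
    [0, 0, -0.16, 0, 0, 0, 0.15]
  ]
}}

```text
clock: 8.15
position: [0.6452, 0.0123, 0.1195]
tool_rot: [3.141, 0.003, 3.092]
force: [-0.6, 0.6, -0.4]
grip_width: 0.0725
finger_force: 0.0
```

{"fn": "play_rows", "kwargs": {
  "deltas": [
    [0.002, 0.08, 0, 0, 0, 0, 0.15],
    [0.002, 0.16, 0, 0, 0, 0, 0.15],
    [0.002, 0.194, 0, 0, 0, 0, 0.15],
    [0.002, 0.194, 0, 0, 0, 0, 0.15],
    [0.002, 0.194, 0.06, 0, 0, 0, 0.15],
    [0.002, 0.194, 0.12, 0, 0, 0, 0.15],
    [0.002, 0.194, 0.16, 0, 0, 0, 0.15],
    [0.002, 0.194, 0.16, 0, 0, 0, 0.15]
  ]
}}

```text
clock: 8.95
position: [0.646, 0.1075, 0.0342]
tool_rot: [-3.139, -0.005, 3.091]
force: [-0.9, -0.9, -0.1]
grip_width: 0.0723
finger_force: 0.0
```

{"fn": "play_rows", "kwargs": {
  "deltas": [
    [0, 0, 0, 0, 0, 0, 1],
    [0, 0, 0, 0, 0, 0, 1],
    [0, 0, 0, 0, 0, 0, 1],
    [0, 0, 0, 0, 0, 0, 1],
    [0, 0, 0, 0, 0, 0, 1],
    [0, 0, 0, 0, 0, 0, 1]
  ],
  "newtons": 80
}}

```text
clock: 9.55
position: [0.6488, 0.109, 0.039]
tool_rot: [3.141, 0.002, 3.092]
force: [-0.4, -0.4, 7.9]
grip_width: 0.0453
finger_force: 84.0
```

{"fn": "play_rows", "kwargs": {
  "deltas": [
    [0, 0, -0.03, 0, 0, 0, 1],
    [0, 0, -0.08, 0, 0, 0, 1],
    [0, 0, -0.14, 0, 0, 0, 1],
    [0, 0, -0.18, 0, 0, 0, 1],
    [0, 0, -0.2, 0, 0, 0, 1],
    [0, 0, -0.2, 0, 0, 0, 1],
    [0, 0, -0.2, 0, 0, 0, 1]
  ]
}}

```text
clock: 10.25
position: [0.6475, 0.1092, 0.1369]
tool_rot: [-3.141, -0.001, 3.092]
force: [-0.9, -0.4, -7.0]
grip_width: 0.0452
finger_force: 83.7
```

{"fn": "play_rows", "kwargs": {
  "deltas": [
    [0.1, 0, 0, 0, 0, 0, 1],
    [0.1, 0, 0, 0, 0, 0, 1],
    [0, 0, 0, 0, 0, 0, 1],
    [-0.1, 0, 0, 0, 0, 0, 1],
    [-0.1, 0, 0, 0, 0, 0, 1],
    [-0.1, 0, 0, 0, 0, 0, 1],
    [-0.1, 0, 0, 0, 0, 0, 1],
    [-0.1, 0, 0, 0, 0, 0, 1],
    [-0.1, 0, 0, 0, 0, 0, 1]
  ]
}}

```text
clock: 11.15
position: [0.6973, 0.107, 0.1378]
tool_rot: [3.142, -0.0, 3.092]
force: [-0.7, -1.0, -6.3]
grip_width: 0.0451
finger_force: 90.9
```

```bash
python3 m.py
```

```text
[0.039 0.064 0.039 0.074 0.017 0.071] [ 0.051  0.143  0.2   -6.093] [0.69785103 0.10681795 0.13778563] [3.1415e+00 1.0000e-04 3.0923e+00] 0.04486325503612117 11.4
```

{"fn": "play_rows", "kwargs": {
  "deltas": [
    [0.1, 0, 0, 0, 0, 0, 1],
    [0.2, 0, 0, 0, 0, 0, 1],
    [0.2, 0, 0, 0, 0, 0, 1],
    [0.2, 0, 0, 0, 0, 0, 1],
    [0.2, 0, 0, 0, 0, 0, 1],
    [0.2, 0, 0, 0, 0, 0, 1],
    [0.2, 0, 0, 0, 0, 0, 1]
  ]
}}

```text
clock: 12.15
position: [0.5988, 0.1116, 0.1375]
tool_rot: [-3.142, 0.0, 3.092]
force: [-0.9, -0.7, -5.8]
grip_width: 0.0448
finger_force: 90.7
```

```bash
python3 m.py
```

```text
[-0.052 -0.061 -0.004  0.003 -0.015  0.021] [-0.018 -0.219 -0.254 -5.948] [0.59817238 0.11161925 0.13750272] [-3.1415e+00 -1.0000e-04  3.0920e+00] 0.0450344348711425 12.4
```

Ambiguous (0.07), so I'll repeat with more readings.

```bash
sed -i 's/range(6)/range(14)/' m.py; python3 m.py
```

```text
[-0.067 -0.026 -0.043 -0.007 -0.092 -0.043 -0.036 -0.113 -0.022 -0.051
 -0.073 -0.007 -0.051 -0.041] [-0.048 -0.018 -0.022 -5.916] [0.59806686 0.11170259 0.13762026] [3.1416 0.     3.0922] 0.045376364132936546 13.1
```

{"fn": "play_rows", "kwargs": {
  "deltas": [
    [-0.1, 0, 0, 0, 0, 0, 1],
    [-0.2, 0, 0, 0, 0, 0, 1],
    [-0.2, 0, 0, 0, 0, 0, 1],
    [-0.2, 0, 0, 0, 0, 0, 1],
    [-0.2, 0, 0, 0, 0, 0, 1],
    [-0.2, 0, 0, 0, 0, 0, 1]
  ]
}}

```text
clock: 13.75
position: [0.6971, 0.107, 0.1378]
tool_rot: [3.142, -0.001, 3.093]
force: [-0.9, 0.5, -5.2]
grip_width: 0.0448
finger_force: 90.6
```

```bash
python3 m.py
```

```text
[ 0.108  0.091  0.087  0.065  0.036  0.07   0.091  0.077  0.033  0.087
 -0.002  0.074  0.051  0.038] [ 0.065 -0.05   0.101 -5.83 ] [0.69793017 0.10674261 0.13761896] [-3.1416 -0.      3.0922] 0.04509350493539558 14.4
```

Blue changes by 0.113 Nm with the sign expected of the ball, so it's the rattling case. Carrying it to the tray.

{"fn": "play_rows", "kwargs": {
  "deltas": [
    [0.01, -0.03, -0.006, 0, 0, 0, 1],
    [0.02, -0.09, -0.006, 0, 0, 0, 1],
    [0.03, -0.16, -0.006, 0, 0, 0, 1],
    [0.04, -0.23, -0.006, 0, 0, 0, 1],
    [0.05, -0.3, -0.006, 0, 0, 0, 1],
    [0.06, -0.37, -0.006, 0, 0, 0, 1],
    [0.07, -0.44, -0.006, 0, 0, 0, 1],
    [0.08, -0.51, -0.006, 0, 0, 0, 1],
    [0.09, -0.555, -0.006, 0, 0, 0, 1],
    [0.096, -0.576, -0.006, 0, 0, 0, 1]
  ]
}}

```text
clock: 15.45
position: [0.6345, -0.1821, 0.1408]
tool_rot: [-3.14, -0.0, 3.089]
force: [-0.2, 0.5, -5.0]
grip_width: 0.0451
finger_force: 90.7
```

{"fn": "play_rows", "kwargs": {
  "deltas": [
    [0, 0, 0, 0, 0, 0, 1],
    [0, 0, 0, 0, 0, 0, 1],
    [0, 0, 0, 0, 0, 0, 1],
    [0, 0, 0, 0, 0, 0, 1],
    [0, 0, 0, 0, 0, 0, 1],
    [0, 0, 0, 0, 0, 0, 1],
    [0, 0, 0, 0, 0, 0, 1],
    [0, 0, 0, 0, 0, 0, 1],
    [0, 0, 0, 0, 0, 0, 1],
    [0, 0, 0, 0, 0, 0, 1]
  ]
}}

```text
clock: 16.45
position: [0.6357, -0.1786, 0.1406]
tool_rot: [-3.142, -0.0, 3.092]
force: [-0.4, 0.2, -6.4]
grip_width: 0.0449
finger_force: 90.7
```

Run:
```python
from h import *
im=grab_frame("scene")[...,::-1]; t=grab_frame("wrist")[...,::-1]
a=cv2.resize(im[130:270,200:400],(800,560),interpolation=cv2.INTER_CUBIC); cv2.imwrite("pics/end_s.png",a); cv2.imwrite("pics/end_w.png",t)
s=observe(); print(s["clock"],s["position"],s["tool_rot"],s["qd"].round(3))
```

```text
16.55 [ 0.63574143 -0.17857807  0.1406193 ] [-3.14156512e+00 -2.03994177e-05  3.09208560e+00] [-0.001 -0.    -0.001  0.002  0.001 -0.001 -0.   ]
```

View pics/end_s.png

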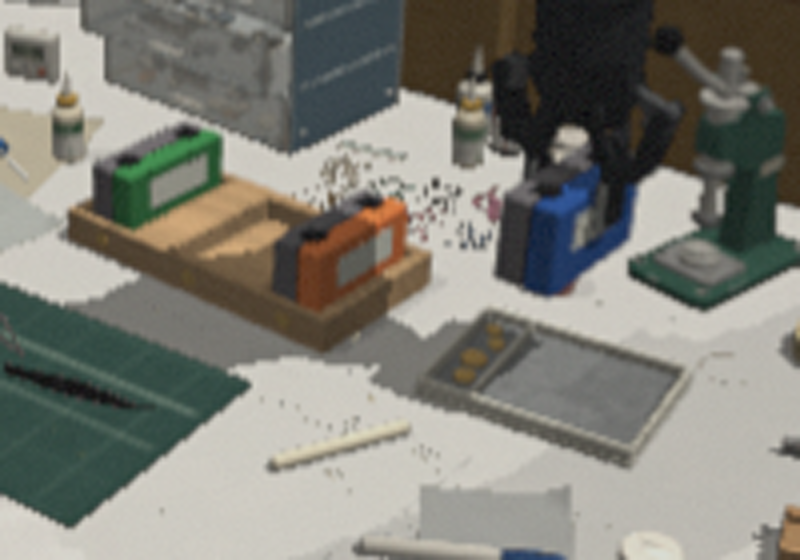

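View pics/end_w.png

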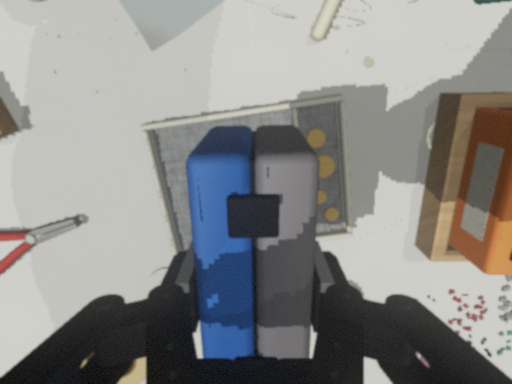

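The pictures show blue (570,230 in the scene crop) held upright above the tray. Orange (340,255) and green (160,180) stand level in their slots. I'll check the centring with the tray's diagonal corners, then hand in.

Run:
```python
from h import *
c=get_calibration("wrist"); P=plane(c,[(145,127),(340,97),(351,232)],.016); print(P.round(3).tolist(),(P[0]+P[2])/2, np.linalg.norm(P[0]-P[1]),np.linalg.norm(P[1]-P[2]))
m=(P[0]+P[2])/2
if np.hypot(*(m[:2]-observe()["position"][:2]))<.012: print("ok",job_done())
```

```text
[[0.586, -0.265, 0.016], [0.571, -0.109, 0.016], [0.688, -0.096, 0.016]] [ 0.63708572 -0.18031638  0.016     ] 0.15626248826680864 0.11746058697804088
the job is handed in; nothing more can be done
ok None
```

The blue case rattles; I'm holding it upright and still, centred over the tray about 10 cm up. Orange tested quiet and is back home in its slot; green I left in its slot untested, because blue's reading was clear. The job is handed in at about 17 s.

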